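Turn the saucepan's handle in off the frying pan

TASK

The long handle of the saucepan on the portable hob hangs over the small frying pan in front of it. Swing the handle inward, away from the robot, until it is clear of the frying pan and points straight to the right, parallel with the long front edge of the hob. Slide the saucepan round on the glass without lifting it, leave it centred on its ring, and do not disturb the frying pan.

Things in the scene. Friction and masses are not known exactly. Their poses are not given: they have to be found in the camera images.
- pan_grip (a point): Grip point on the long hollow steel handle of the saucepan on the portable hob: mid-width, mid-height, 160 mm from the bowl's axis, 92 mm above the glass. The handle is about 28 mm wide and 17 mm thick here and runs out along this point's own -y, rising gently, with free space beneath; its end is 287 mm from the bowl's axis. z is up.
- pan_centre (a point): Point on the axis of the same saucepan's bowl, half-way up (55 mm above the glass). Steel, bowl 190 mm across, 110 mm high, 0.65 to 0.95 kg, loose, standing empty on the hob. Its -y points along the handle, z up. (A like saucepan at the back of the built-in hob is not meant.)
- ring_centre (a point): Centre of the large printed ring (180 mm across) on the top glass of the portable black induction hob (290 x 420 x 30 mm, fixed), at the glass surface. Its y runs along the hob's long edges, to the robot's left; its -y, to the right, is where the saucepan's handle shall point. z is up.
- fry: Small dark steel frying pan on the hob's small ring, in front of and to the right of the saucepan: 130 mm across the rim, 34 mm high, origin at the centre of its underside; its handle (black grip, 44 mm high at most, reaching to 233 mm from its centre) runs along its own +y, to the left. Loose, to be left alone.

How it is judged:
At the end, for the whole second after the job is handed in: The saucepan's handle points to the right within 10 degrees of parallel with the hob's long front edge, the saucepan stands flat on the glass with its bowl within 20 mm of its ring's centre, and the frying pan is within 15 mm of where it was (angle between the y axis of pan_grip and the y axis of ring_centre, either way round below 0.18 rad and y of pan_grip in the frame of ring_centre below -0.12 m and horizontal distance between pan_centre and ring_centre below 0.02 m and angle between pan_centre's own z axis and vertical below 0.08 rad and z of pan_centre in the frame of ring_centre below 0.062 m and distance of fry from where it was at the start of the episode below 0.015 m); the robot touches nothing.
It fails at once if the saucepan is lifted more than 20 mm off the glass (z of pan_centre in the frame of ring_centre above 0.075 m).
It fails at once if the frying pan is pushed more than 20 mm (distance of fry from where it was at the start of the episode above 0.02 m).
It also fails if it takes over 35 s, if anything falls off the work surface, if the arm or the gripper's body presses on something with over 40 N, if the wrist force passes 120 N, or if a joint passes its speed limit or range.

ROBOT

A 6-joint arm with a two-finger parallel gripper is mounted at the origin on a cart in front of the work surface, level with it; the furniture and walls round the work are solid. World frame = base frame: x ahead of the robot, y to its left, z up, the work surface at z = 0. Lengths are in m, angles in rad, forces in N, time in s.
With the tool pointing down it reaches from about 0.35 to 0.875 m from the base axis. Payload 4.2 kg.
Tool frame: the origin (TCP) lies on the centre line of the jaws, within the pads' length; the fingertips stand 8 mm ahead of it and the grasp point (between the pads) lies 11 mm behind it; z points along the fingers, y is the line along which they close (so a half turn about z gives the same grasp; the last joint's range is limited). The gripper opens to 85 mm and grips with 20 to 120 N. Pads are 22 mm wide; open, the fingers measure 114 mm over their backs; the gripper's body (76 mm by 85 mm) begins 54 mm behind the grasp point. The pads swing forward as they close: fully open they stand 13 mm farther back than shut.
Start: joints at [-1.013, 0.385, 0.008, 0, -1.194, -0.259], TCP at [0.184, -0.597, 0.217] pointing down, gripper open.
Joint ranges: [-3.14, 3.14], [-1.21, 2.06], [-1.07, 1.41], [-3.16, 2.05], [-2.99, -0.16], [-3.1, 3.1]. Speed limits (rad/s): [2.79, 2.79, 3.14, 3.14, 3.14, 3.14].

INTERFACE

Orientations are given as a unit quaternion [w, x, y, z].
In Python, from cell import read_state, grab_frame, camera_params, workorder gives the robot as it stands.
- The arm moves only by the tool servo_tool, never from a script. Its argument "steps" is one flat list of numbers, 6 for each row, row after row: the shift along the tool's x, y, z in m, then the turn, a rotation vector about the tool's x, y, z in degrees. In form: [x, y, z, ax, ay, az, x, y, z, ax, ay, az, ...]. A call has 1 to 12 rows; each row shifts and turns the commanded pose from where the row before left it, along the tool's axes as they then stand; what a row does not reach is not made up. A row lasts 1/12 s, in which the tool goes at most 41.7 mm and 7.16 degrees, less where a joint would pass 70% of its speed; a pose out of reach is approached as far as the arm can. A call is refused whole if a number of a shift passes 0.0417 or a number of a turn 7.16, either way. A call with a gripper value outside its range is refused whole. "jaw" is the opening, from -1 (shut) to 1 (fully open), set as the call begins (left out, the last holds). The fingers move at their own pace and stop on an object; "squeeze" is the grip in N (left out, the last holds). Time passes only in rows, so rows that do not move let the fingers close. It gives the time, the measured TCP pose, the force and the opening at its end, in the units of the state.
- read_state(): the state, without advancing time (a new reading comes with each control period).
- grab_frame(name): name is "scene" or "top" or "wrist"; returns the picture (420x560x3 uint8, red, green, blue); there is no depth.
- camera_params(name): a dict with "fx", "fy", "cx", "cy" (pixels), "dist_coeffs" ([k1, k2, p1, p2, k3] as OpenCV has them; the pictures are not rectified), "rvec" (rotation vector, rad) and "tvec" (3), from world to camera coordinates, as OpenCV has them. Camera axes: x right, y down, z forward; pixel columns grow to the right and rows downward; lengths in m; the calibration is good to about 2 mm. A picture is of the moment at which its call begins: read the wrist's pose just before it. camera_params takes no time and is no camera call; for the wrist camera it gives the pose at the moment of the call.
- workorder.hand_in(): hands the job in, once; it reports no verdict.
The state is a dict: "t": time; "joints": joint angles; "joint_velocities": joint speeds; "tau": joint torques, N m; "eef_pos": TCP position; "eef_rot": TCP orientation; "wrist_force": force on the tool from outside, world axes, zero at the start; "wrist_torque": the same for the moment, N m; "finger_gap": opening from 0.0 (shut) to 1.0 (fully open).
Only numpy, scipy, OpenCV 4.12 (cv2) and the standard library are available. Lean on these libraries where they do the work, as an engineer would, in place of code of your own. Each camera call takes 0.05 s, during which the arm holds its last target. There are 200 camera calls.

## Working session

There is one attempt and no reset: what is moved stays moved. The work goes in short steps, Python scripts to look and compute and a tool call to move; the robot and the scene stay as the last step left them, time stands still between calls to the robot, and variables do not carry over. Pictures are saved under pics/ and viewed, on a budget of 10 in all, crops included, one or two more only if the job needs it, and the job is handed in when it is done.

Besides the shell and the picture viewer there is one more tool, called after "Emit:" as name(argument=value, ...) on one line, values as JSON. servo_tool: Moves the arm, as the interface text tells. Its arguments: {"type":"object","properties":{"steps":{"type":"array"},"jaw":{"type":"number"},"squeeze":{"type":"number"}},"required":["steps"]}

```bash
mkdir -p pics; python3 - <<'E'
from cell import *
import cv2,numpy as np
s=read_state();print(s['t'],s['eef_pos'],s['eef_rot'])
for n in('scene','top'):
    f=grab_frame(n);cv2.imwrite(f'pics/{n}0.png',f[:,:,::-1])
    p=camera_params(n);print(n,p)
E
```

```text
0.0 [ 0.18382752 -0.59671526  0.21561622] [-2.26605250e-04 -1.48778036e-01  9.88869998e-01  1.08230903e-03]
scene {'fx': 464.8897138455394, 'fy': 464.8897138455394, 'cx': 281.6721897747217, 'cy': 209.30052314988288, 'dist_coeffs': array([-0.06087809,  0.        ,  0.        ,  0.        ,  0.        ]), 'rvec': array([ 0.70485898, -2.61605153,  1.13735198]), 'tvec': array([0.51493457, 0.16590555, 0.86427539])}
top {'fx': 393.1942077184648, 'fy': 393.1942077184648, 'cx': 288.64131791334535, 'cy': 212.20665926176437, 'dist_coeffs': array([-0.04831189,  0.        ,  0.        ,  0.        ,  0.        ]), 'rvec': array([ 2.18384658, -2.16887658,  0.16874107]), 'tvec': array([0.15437018, 0.51862097, 0.91926545])}
```

View pics/scene0.png

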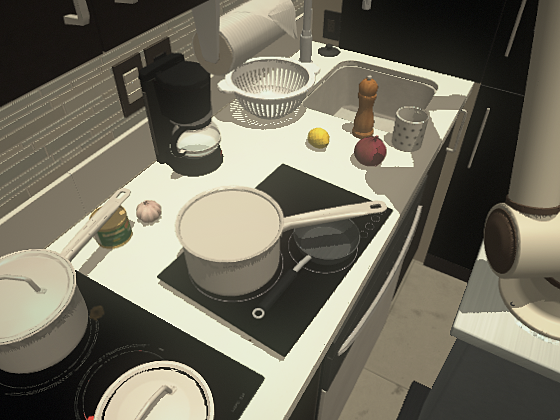

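View pics/top0.png

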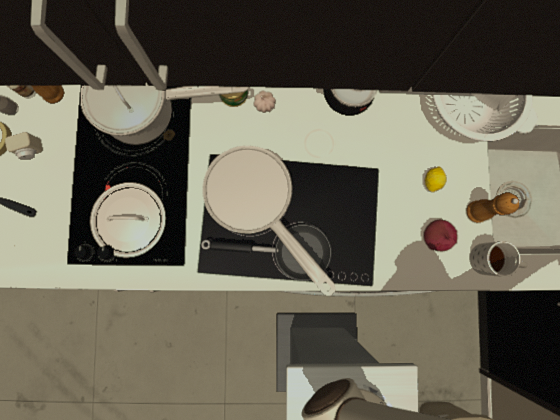

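The scene view shows the saucepan with its handle over the small pan. In the top view the hob corners are at about (209,155), (378,167), (372,285) and (199,272). The rim centre is near (248,190) and the handle tip near (328,288).

```bash
cat > h.py <<'E'
from cell import *
import cv2,numpy as np
def ray(n,px,z,P=None):
    p=P or camera_params(n);K=np.array([[p['fx'],0,p['cx']],[0,p['fy'],p['cy']],[0,0,1]])
    u=cv2.undistortPoints(np.array(px,float).reshape(-1,1,2),K,p['dist_coeffs']).reshape(-1,2)
    R=cv2.Rodrigues(p['rvec'])[0];c=-R.T@p['tvec'];d=np.c_[u,np.ones(len(u))]@R
    return c+d*((z-c[2])/d[:,2])[:,None]
def proj(n,X,P=None):
    p=P or camera_params(n);K=np.array([[p['fx'],0,p['cx']],[0,p['fy'],p['cy']],[0,0,1]])
    return cv2.projectPoints(np.array(X,float).reshape(-1,1,3),p['rvec'],p['tvec'],K,p['dist_coeffs'])[0].reshape(-1,2)
E
python3 - <<'E'
from h import *
np.set_printoptions(precision=4,suppress=True)
c=ray('top',[(209,155),(378,167),(372,285),(199,272)],.03);print('hob',c,c.mean(0),[np.linalg.norm(c[i]-c[i-1]) for i in range(4)])
r=ray('top',[(204.5,190),(292,190),(248,147),(248,233)],.14);print('rim',r)
t=ray('top',[(328,289),(274,224)],.14);print('tip',t)
s=ray('scene',[(285,165),(392,208),(284,354),(160,273)],.03);print('hob scene',s)
print('scene rim',ray('scene',[(176,225),(284,225),(230,187),(230,266)],.14))
for n,b in(('scene',(150,170,300,200)),('top',(190,140,200,160))):
    f=cv2.imread(f'pics/{n}0.png');x,y,w,h=b
    f=f[y:y+h,x:x+w].astype(float)
    f=255*(f/255)**.5
    k=4 if n=='top' else 2.6
    cv2.imwrite(f'pics/{n}0c.png',cv2.resize(f.astype(np.uint8),None,fx=k,fy=k,interpolation=2)[:600,:800])
E
```

```text
hob [[ 0.656   0.3528  0.03  ]
 [ 0.6316 -0.062   0.03  ]
 [ 0.3447 -0.0413  0.03  ]
 [ 0.3738  0.3682  0.03  ]] [0.5015 0.1544 0.03  ] [np.float64(0.28254667736009514), np.float64(0.41559683438132156), np.float64(0.28770568694560905), np.float64(0.41055372811279595)]
rim [[0.5501 0.3411 0.14  ]
 [0.552  0.1549 0.14  ]
 [0.6453 0.2505 0.14  ]
 [0.4593 0.2472 0.14  ]]
tip [[0.3435 0.079  0.14  ]
 [0.4788 0.1927 0.14  ]]
hob scene [[ 0.6209 -0.0604  0.03  ]
 [ 0.3469 -0.0462  0.03  ]
 [ 0.3759  0.3713  0.03  ]
 [ 0.6595  0.3436  0.03  ]]
scene rim [[0.6299 0.3065 0.14  ]
 [0.4683 0.2119 0.14  ]
 [0.607  0.1754 0.14  ]
 [0.4965 0.335  0.14  ]]
```

View pics/scene0c.png

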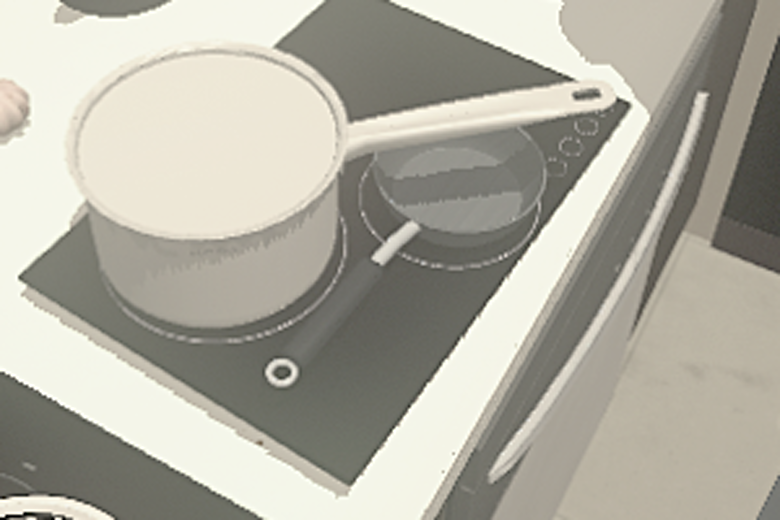

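View pics/top0c.png

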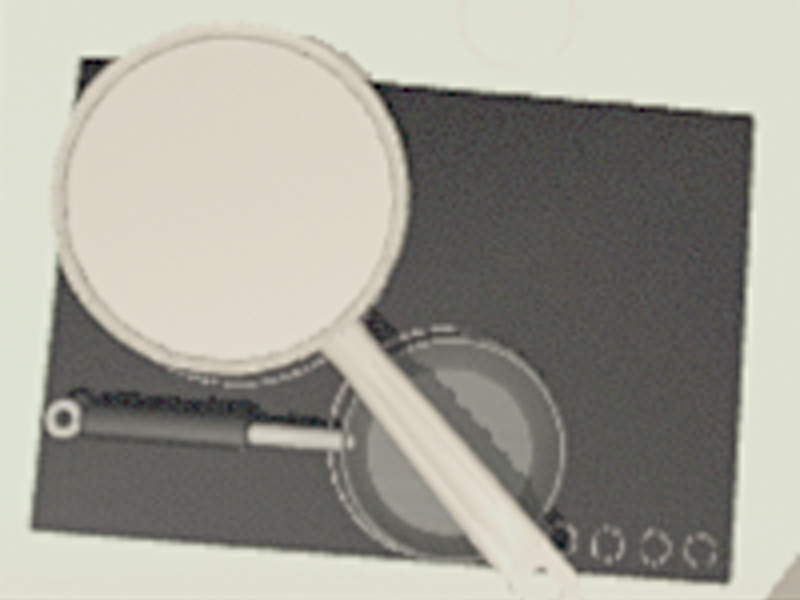

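The crops show the large ring's arc peeking out round the bowl's base: scene crop (347,235), (290,315), (220,341), (115,292), and top crop (195,378), (235,384), (280,379). I fit a circle of 90 mm radius to those points.

```bash
python3 - <<'E'
from h import *
from scipy.optimize import least_squares
np.set_printoptions(precision=4,suppress=True)
a=np.array([(347,235),(342,260),(320,290),(290,315),(250,333),(220,341),(180,338),(140,318),(115,292)])/2.6+[150,170]
b=np.array([(195,378),(235,384),(280,379),(320,368)])/4+[190,140]
A=ray('scene',a,.03)[:,:2];B=ray('top',b,.03)[:,:2]
for D in(A,B,np.r_[A,B]):
    q=least_squares(lambda c:np.hypot(*(D-c).T)-.09,[.53,.24]);print('ring',q.x,q.fun)
# pan ellipse rims
a=np.array([(66,140),(348,130),(200,42),(200,240)])/2.6+[150,170]
for n,px in(('scene',a),('top',[(203.5,190),(292,190),(248,146),(248,233.5)])):
    D=ray(n,px,.14)[:,:2]
    q=least_squares(lambda c:np.hypot(*(D-c[:2]).T)-c[2],[.53,.24,.09]);print('pan',n,q.x,q.fun)
# handle direction from top at assumed heights
c=q.x[:2]
for z in(.13,.14,.15):
    t=ray('top',[(190+545/4,140+590/4)],z)[0,:2];print(z,t,np.linalg.norm(t-c),np.degrees(np.arctan2(*(t-c)[::-1])))
print('edge dir front/back deg',[np.degrees(np.arctan2(d[1],d[0])) for d in (ray('top',[(377.5,168),(371.5,285)],.03)-ray('top',[(210,155),(198,272)],.03))[:,:2]])
print('small ring/fry', ray('top',[(190+450/4,140+443/4)],.06))
E
```

```text
ring [0.5538 0.2482] [ 0.002   0.0008 -0.0026 -0.0024 -0.0007  0.0025  0.0028 -0.0003 -0.0018]
ring [0.5487 0.247 ] [ 0.0009 -0.0005 -0.0013  0.0011]
ring [0.5515 0.2477] [-0.0002 -0.0016 -0.0049 -0.0043 -0.002   0.0017  0.0026  0.0005 -0.0004
  0.0033  0.0022  0.0015  0.0039]
pan scene [0.5552 0.2508 0.0946] [-0.0001 -0.0001  0.0001  0.0001]
pan top [0.5529 0.2491 0.0944] [-0.0002 -0.0002  0.0002  0.0002]
0.13 [0.3459 0.0813] 0.2664679616736022 -140.97260293196703
0.14 [0.3466 0.0826] 0.2650975449134646 -141.09717682204973
0.15 [0.3473 0.0839] 0.2637283943567241 -141.22304476734715
edge dir front/back deg [np.float64(-93.74357371193925), np.float64(-94.05916287874132)]
small ring/fry [[0.4245 0.1267 0.06  ]]
```

Pan and ring centres agree to about 3 mm: pan (0.554, 0.249), ring (0.552, 0.248). The handle points at -141° and must go to -94°, a +47° turn about the bowl's axis. The grip point is at about (0.430, 0.149, 0.122). I start the approach.

Emit:
servo_tool(steps=[-0.025, 0.0295, -0.005, 0, 0, 0, -0.025, 0.0295, -0.005, 0, 0, 0, -0.025, 0.0295, -0.005, 0, 0, 0, -0.025, 0.0295, -0.005, 0, 0, 0, -0.025, 0.0295, -0.005, 0, 0, 0, -0.025, 0.0295, -0.005, 0, 0, 0, -0.025, 0.0295, -0.005, 0, 0, 0, -0.025, 0.0295, -0.005, 0, 0, 0, -0.025, 0.0295, -0.005, 0, 0, 0, -0.025, 0.0295, -0.005, 0, 0, 0, -0.025, 0.0295, -0.005, 0, 0, 0, -0.025, 0.0295, -0.005, 0, 0, 0], jaw=1, squeeze=40)

```text
t: 1.1
eef_pos: [0.3664, -0.1688, 0.2769]
eef_rot: [0.0, -0.149, 0.989, 0.0]
wrist_force: [0.9, -0.9, 0.0]
finger_gap: 0.999
```

Emit:
servo_tool(steps=[-0.0193, 0.0356, 0.005, 0, 0, 0, -0.0193, 0.0356, 0.005, 0, 0, 0, -0.0193, 0.0356, 0.005, 0, 0, 0, -0.0193, 0.0356, 0.005, 0, 0, 0, -0.0193, 0.0356, 0.005, 0, 0, 0, -0.0193, 0.0356, 0.005, 0, 0, 0, -0.0193, 0.0356, 0.005, 0, 0, 0, -0.0193, 0.0356, 0.005, 0, 0, 0, 0, 0, 0, 0, 0, -5.5, 0, 0, 0, 0, 0, -5.5, 0, 0, 0, 0, 0, -5.5, 0, 0, 0, 0, 0, -5.5])

```text
t: 2.1
eef_pos: [0.4298, 0.1473, 0.2361]
eef_rot: [-0.001, -0.337, 0.941, -0.0]
wrist_force: [-0.2, -0.7, -0.4]
finger_gap: 1.001
```

```bash
python3 - <<'E'
from h import *
np.set_printoptions(precision=4,suppress=True)
s=read_state();P=camera_params('wrist');f=grab_frame('wrist')
import pickle;pickle.dump(P,open('w1.pkl','wb'))
cv2.imwrite('pics/w1.png',f[:,:,::-1])
from scipy.spatial.transform import Rotation as R
q=s['eef_rot'];M=R.from_quat([q[1],q[2],q[3],q[0]]).as_matrix();print(s['t'],s['eef_pos'],s['joints']);print(M)
print(proj('wrist',[[.4297,.1488,.13],[.554,.2495,.14]],P))
E
```

```text
2.1 [0.4298 0.1473 0.2361] [ 0.6893  0.0749 -0.3542 -0.0003 -1.1432 -1.5716]
[[-0.7723 -0.6353 -0.0013]
 [-0.6353  0.7723 -0.0007]
 [ 0.0015  0.0003 -1.    ]]
[[281.4328 205.2445]
 [279.8077 373.6894]]
```

View pics/w1.png

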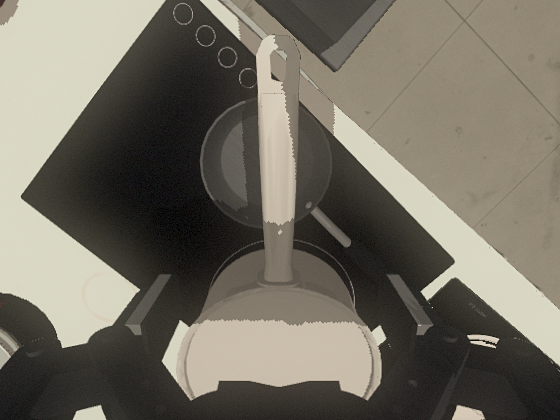

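The wrist view shows the handle vertical at column 279 from row 60 to 275, so it is centred between the jaws and aligned. I descend 125 mm and close.

Emit:
servo_tool(steps=[0, 0, 0.025, 0, 0, 0, 0, 0, 0.025, 0, 0, 0, 0, 0, 0.025, 0, 0, 0, 0, 0, 0.025, 0, 0, 0, 0, 0, 0.02, 0, 0, 0, 0, 0, 0.005, 0, 0, 0, 0, 0, 0, 0, 0, 0])

```text
t: 2.73
eef_pos: [0.4293, 0.1462, 0.1104]
eef_rot: [-0.002, -0.334, 0.943, -0.001]
wrist_force: [-0.1, 0.5, 0.5]
finger_gap: 0.999
```

Emit:
servo_tool(steps=[0, 0, 0, 0, 0, 0, 0, 0, 0, 0, 0, 0, 0, 0, 0, 0, 0, 0, 0, 0, 0, 0, 0, 0, 0, 0, 0, 0, 0, 0, 0, 0, 0, 0, 0, 0, 0, 0, 0, 0, 0, 0, 0, 0, 0, 0, 0, 0], jaw=-1, squeeze=40)

```text
t: 3.4
eef_pos: [0.4303, 0.147, 0.1128]
eef_rot: [0.0, -0.335, 0.942, -0.0]
wrist_force: [-2.4, 0.2, 6.6]
finger_gap: 0.267
```

```bash
python3 - <<'E'
from h import *
np.set_printoptions(precision=4,suppress=True)
f=grab_frame('top');cv2.imwrite('pics/top1.png',f[:,:,::-1])
s=read_state();print(s['t'],s['eef_pos'],s['wrist_force'],s['wrist_torque'],s['finger_gap'])
# arc rows: centre c, TCP relative; each row -theta about tool z
from scipy.spatial.transform import Rotation as R
q=s['eef_rot'];M=R.from_quat([q[1],q[2],q[3],q[0]]).as_matrix()
p=np.array(s['eef_pos'])
for c in([.554,.2495],[.5515,.2477]):
    r=M.T@(np.r_[c,p[2]]-p);print('centre in tool',r, 'handle tool yaw',np.degrees(np.arctan2(M[1,0],M[0,0])))
    for th in(4.,3.):
        # first shift then turn in a row: shift so that after turning th CCW the centre keeps its tool coords
        Rz=R.from_rotvec([0,0,-np.radians(th)]).as_matrix()
        print(th,r-Rz@r)
E
```

```text
3.45 [0.4303 0.147  0.1128] [-2.6269 -0.4141  7.4434] [-0.1428  0.7694  0.0525] 0.2664347355026031
centre in tool [-0.1607  0.0014  0.0001] handle tool yaw -140.8532503989295
4.0 [-0.0005 -0.0112  0.    ]
3.0 [-0.0003 -0.0084  0.    ]
centre in tool [-0.1576  0.0016  0.0001] handle tool yaw -140.8532503989295
4.0 [-0.0005 -0.011   0.    ]
3.0 [-0.0003 -0.0082  0.    ]
```

Gripped: the gap stopped at about 23 mm. The bowl centre lies about 160 mm along the tool's -x, so the handle axis matches the tool's x axis. I swing half the arc first, about the bowl's axis.

Emit:
servo_tool(steps=[-0.0001, -0.0056, 0, 0, 0, -2, -0.0004, -0.0112, 0, 0, 0, -4, -0.0004, -0.0112, 0, 0, 0, -4, -0.0004, -0.0112, 0, 0, 0, -4, -0.0004, -0.0112, 0, 0, 0, -4, -0.0004, -0.0112, 0, 0, 0, -4, -0.0001, -0.0056, 0, 0, 0, -2])

```text
t: 4.03
eef_pos: [0.4844, 0.1056, 0.1129]
eef_rot: [0.002, -0.525, 0.851, -0.0]
wrist_force: [-0.3, 2.3, 3.2]
finger_gap: -0.002
```

```bash
python3 - <<'E'
from h import *
np.set_printoptions(precision=4,suppress=True)
f=grab_frame('top')
s=read_state();print(s['t'],s['eef_pos'],s['wrist_force'],s['wrist_torque'],s['finger_gap'])
from scipy.spatial.transform import Rotation as R
q=s['eef_rot'];M=R.from_quat([q[1],q[2],q[3],q[0]]).as_matrix();p=np.array(s['eef_pos'])
print('yaw',np.degrees(np.arctan2(M[1,0],M[0,0])),'implied centre',p-.1607*M[:,0])
b=cv2.imread('pics/top1.png')[130:300,180:390];a=f[130:300,180:390,::-1]
cv2.imwrite('pics/cmp.png',cv2.resize(np.hstack([b,a]),None,fx=1.9,fy=1.9,interpolation=2))
E
```

```text
4.0833 [0.4851 0.1055 0.1129] [ 0.8695 -0.4815  4.5788] [ 0.1319 -0.3013 -0.02  ] 0.0008583006462932328
yaw -116.72419496563616 implied centre [0.5574 0.249  0.1135]
```

View pics/cmp.png

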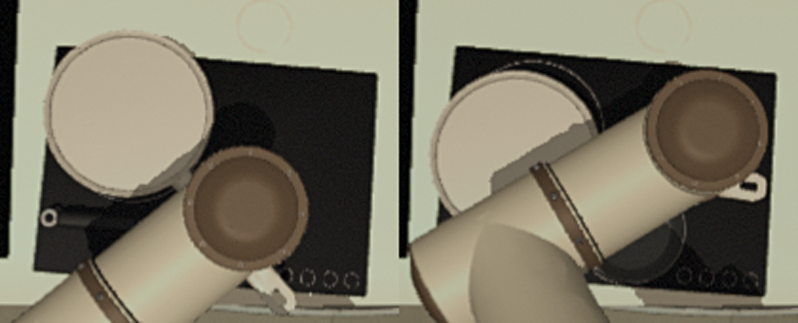

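The grip slipped: the jaws are fully shut, the pan has slid towards the robot and the handle has run ahead. I raise the tool clear and look.

Emit:
servo_tool(steps=[0, 0, -0.02, 0, 0, 0, 0, 0, -0.03, 0, 0, 0, 0, 0, -0.03, 0, 0, 0, 0, 0, -0.03, 0, 0, 0, 0, 0, -0.03, 0, 0, 0, 0, 0, 0, 0, 0, 0])

```text
t: 4.58
eef_pos: [0.4852, 0.1061, 0.2584]
eef_rot: [0.006, -0.523, 0.852, -0.001]
wrist_force: [-0.2, 0.0, -0.5]
finger_gap: 0.0
```

```bash
python3 - <<'E'
from h import *
import pickle
np.set_printoptions(precision=4,suppress=True)
P=camera_params('wrist');pickle.dump(P,open('w2.pkl','wb'))
a=grab_frame('wrist');b=grab_frame('top');c=grab_frame('scene')
for n,f in zip('abc',(a,b,c)): cv2.imwrite(f'pics/f2{n}.png',f[:,:,::-1])
t=cv2.resize(b[130:300,180:390],(400,324),interpolation=2); u=cv2.resize(c[150:370,130:400],(400,324),interpolation=2)
w=cv2.resize(a,(368,276))
o=np.zeros((600,800,3),np.uint8);o[:324,:400]=t;o[:324,400:]=u;o[324:,:368]=w
# gamma for visibility
o=(255*(o/255)**.6).astype(np.uint8)
cv2.imwrite('pics/mix2.png',o[:,:,::-1])
s=read_state();print(s['t'],s['eef_pos'],s['wrist_force'])
E
```

```text
4.7333 [0.4815 0.1051 0.2513] [ 0.08    0.3984 -0.5917]
```

View pics/mix2.png

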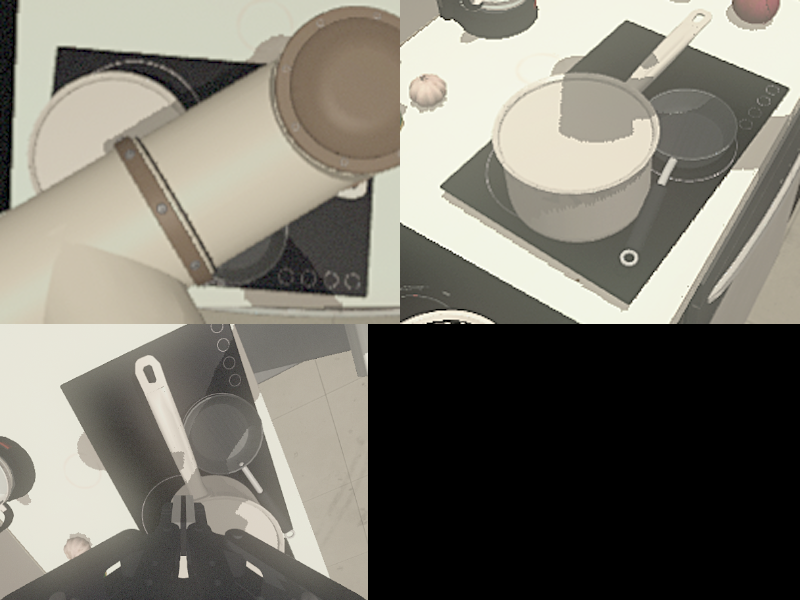

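The saucepan has slid about 40 mm towards the robot and its bowl has reached the frying pan's handle end, which swung in the scene view from about (258,313) to (285,325). I move the arm aside to measure everything cleanly.

Emit:
servo_tool(steps=[0.0324, -0.005, -0.007, 0, 0, 0, 0.0324, -0.005, -0.007, 0, 0, 0, 0.0324, -0.005, -0.007, 0, 0, 0, 0.0324, -0.005, -0.007, 0, 0, 0, 0.0324, -0.005, -0.007, 0, 0, 0, 0.0324, -0.005, -0.007, 0, 0, 0, 0.0324, -0.005, -0.007, 0, 0, 0, 0.0324, -0.005, -0.007, 0, 0, 0], jaw=1)

```text
t: 5.4
eef_pos: [0.399, -0.1453, 0.3064]
eef_rot: [-0.001, -0.523, 0.852, 0.001]
wrist_force: [0.5, 1.0, 0.3]
finger_gap: 1.003
```

```bash
python3 - <<'E'
from h import *
b=grab_frame('top')[:,:,::-1];c=grab_frame('scene')[:,:,::-1]
cv2.imwrite('pics/t3.png',b);cv2.imwrite('pics/s3.png',c)
g=lambda f,k,box:(255*(cv2.resize(f[box[1]:box[3],box[0]:box[2]],None,fx=k,fy=k,interpolation=2)/255)**.5).astype(np.uint8)
# top after (4x, x190-390,y140-290)
cv2.imwrite('pics/t3c.png',g(b,4,(190,140,390,290)))
s0=cv2.imread('pics/scene0.png')
box=(240,190,400,330)
cv2.imwrite('pics/s03.png',np.hstack([g(s0,2.5,box),g(c,2.5,box)]))
E
```

```text
(no output)
```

View pics/t3c.png

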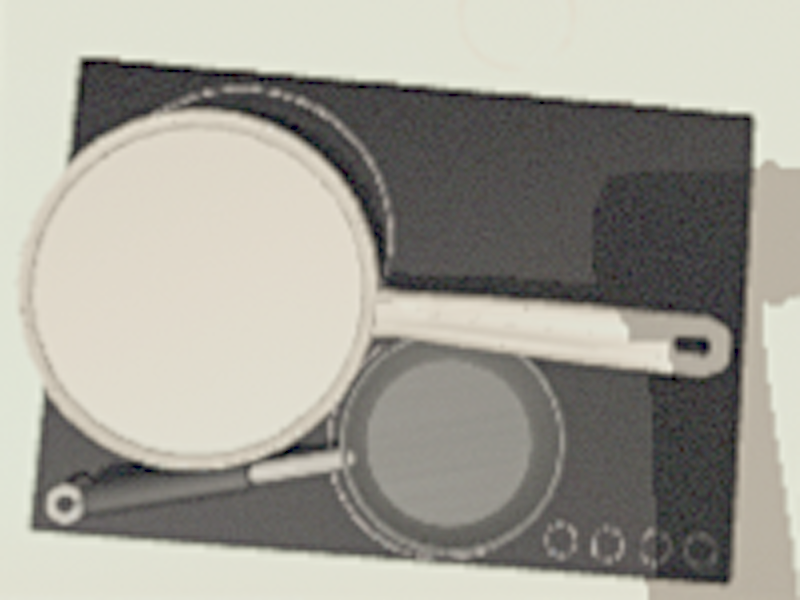

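The frying pan has only turned about its own centre, which has shifted by about 3 mm (inner base centre at crop (449,448) before, (449,443) now). The saucepan rim centre is at crop (200,287) and the handle tip near (728,346). The first grip was probably too high on the handle's rounded top: the tool was pushed up 7 N and the gap was only 23 mm. I will regrip deeper and harder.

```bash
cat >> h.py <<'E'
from scipy.optimize import least_squares
from scipy.spatial.transform import Rotation as R
def pose():
    s=read_state();q=s['eef_rot'];return np.array(s['eef_pos']),R.from_quat([q[1],q[2],q[3],q[0]]).as_matrix(),s
E
python3 - <<'E'
from h import *
np.set_printoptions(precision=4,suppress=True)
C=lambda a:np.array(a,float)/4+[190,140]
D=ray('top',C([(20,287),(381,287),(200,105),(200,470)]),.14)[:,:2]
q=least_squares(lambda c:np.hypot(*(D-c[:2]).T)-c[2],[.53,.24,.09]);c=q.x[:2];print('pan',q.x)
h=ray('top',C([(500,328),(728,346)]),.135)[:,:2];print('handle pts',h,np.linalg.norm(h-c,axis=1),[np.degrees(np.arctan2(*(x-c)[::-1])) for x in h])
D2=ray('top',C([(250,88),(330,130),(375,185),(392,250)]),.03)[:,:2]
B=ray('top',C([(195,378),(235,384),(280,379),(320,368)]),.03)[:,:2]
for A in (np.r_[D2,B],):
    w=least_squares(lambda c:np.hypot(*(A-c).T)-.09,[.53,.24]);print('ring',w.x,w.fun)
    w=least_squares(lambda c:np.hypot(*(A-c[:2]).T)-c[2],[.53,.24,.09]);print('ring free',w.x)
# fry rim centre before/after (same method)
print('fry',ray('top',C([(448.5,447.5),(448.5,442.5)]),.04))
# stereo handle tip height: hole near end
p,M,s=pose();print(s['t'],p,np.degrees(np.arctan2(M[1,0],M[0,0])))
for a in(-95.5,):
    u=np.array([np.cos(np.radians(a)),np.sin(np.radians(a))]);g=c+.16*u;d=np.r_[g,.23]-p;print('grip',g,'move in tool',M.T@d)
E
```

```text
pan [0.5053 0.2644 0.0963]
handle pts [[ 0.4842  0.1053]
 [ 0.4754 -0.0176]] [0.1605 0.2835] [np.float64(-97.55314000432085), np.float64(-96.04170695221084)]
ring [0.5477 0.252 ] [ 0.0022 -0.0042 -0.0018  0.0026 -0.0016 -0.0017 -0.001   0.0028]
ring free [0.5474 0.251  0.0892]
fry [[0.4223 0.1261 0.04  ]
 [0.4253 0.1261 0.04  ]]
5.5 [ 0.399  -0.147   0.3073] -117.20910021116607
grip [0.4899 0.1051] move in tool [-0.2659  0.0344  0.077 ]
```

Emit:
servo_tool(steps=[-0.0331, 0.0046, 0.009, 0, 0, 0, -0.0331, 0.0046, 0.009, 0, 0, 0, -0.0331, 0.0046, 0.009, 0, 0, 0, -0.0331, 0.0046, 0.009, 0, 0, 0, -0.0331, 0.0046, 0.009, 0, 0, 0, -0.0331, 0.0046, 0.009, 0, 0, 0, -0.0331, 0.0046, 0.009, 0, 0, 0, -0.0331, 0.0046, 0.009, 0, 0, 0, 0, 0, 0, 0, 0, -5.2, 0, 0, 0, 0, 0, -5.2, 0, 0, 0, 0, 0, -5.2, 0, 0, 0, 0, 0, -5.2])

```text
t: 6.5
eef_pos: [0.4865, 0.1093, 0.2335]
eef_rot: [-0.002, -0.671, 0.742, 0.001]
wrist_force: [-0.0, -0.9, 0.4]
finger_gap: 1.001
```

```bash
python3 - <<'E'
from h import *
np.set_printoptions(precision=4,suppress=True)
P=camera_params('wrist');f=grab_frame('wrist');cv2.imwrite('pics/w4.png',f[:,:,::-1])
p,M,s=pose();print(s['t'],p,np.degrees(np.arctan2(M[1,0],M[0,0])),s['joints'])
for z in(.11,.122,.13):print(z,proj('wrist',[[p[0],p[1],z]],P))
E
```

```text
6.55 [0.4865 0.1092 0.2336] -95.63118708412003 [ 0.5466  0.1578 -0.2634 -0.0007 -1.1537 -0.6446]
0.11 [[279.2572 199.4685]]
0.122 [[279.3466 203.332 ]]
0.13 [[279.4105 206.0877]]
```

View pics/w4.png

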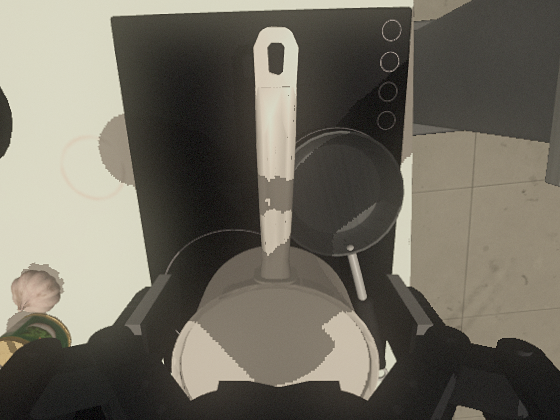

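The wrist view shows the handle parallel with the tool's x axis, with its centre at column 275.5 against 279 predicted, about 3 mm to the far side. I correct that, descend to TCP z ≈ 0.102 and close with 90 N.

Emit:
servo_tool(steps=[0, -0.003, 0.03, 0, 0, 0, 0, 0, 0.03, 0, 0, 0, 0, 0, 0.03, 0, 0, 0, 0, 0, 0.025, 0, 0, 0, 0, 0, 0.012, 0, 0, 0, 0, 0, 0.005, 0, 0, 0, 0, 0, 0, 0, 0, 0])

```text
t: 7.13
eef_pos: [0.4892, 0.108, 0.1017]
eef_rot: [-0.002, -0.668, 0.744, 0.001]
wrist_force: [0.0, 0.3, 0.6]
finger_gap: 1.003
```

Emit:
servo_tool(steps=[0, 0, 0, 0, 0, 0, 0, 0, 0, 0, 0, 0, 0, 0, 0, 0, 0, 0, 0, 0, 0, 0, 0, 0, 0, 0, 0, 0, 0, 0, 0, 0, 0, 0, 0, 0, 0, 0, 0, 0, 0, 0, 0, 0, 0, 0, 0, 0], jaw=-1, squeeze=90)

```text
t: 7.8
eef_pos: [0.4906, 0.1082, 0.1049]
eef_rot: [0.0, -0.669, 0.743, -0.0]
wrist_force: [-2.0, -0.0, 5.7]
finger_gap: 0.319
```

The gap is now 27 mm, which is the full handle width. I slide the pan onto the ring: 49 mm along -y of the tool, 10 mm along +x, and a turn of 1.7°.

Emit:
servo_tool(steps=[0.001, -0.005, 0, 0, 0, -0.17, 0.001, -0.005, 0, 0, 0, -0.17, 0.001, -0.005, 0, 0, 0, -0.17, 0.001, -0.005, 0, 0, 0, -0.17, 0.001, -0.005, 0, 0, 0, -0.17, 0.001, -0.005, 0, 0, 0, -0.17, 0.001, -0.005, 0, 0, 0, -0.17, 0.001, -0.005, 0, 0, 0, -0.17, 0.001, -0.005, 0, 0, 0, -0.17, 0.001, -0.005, 0, 0, 0, -0.17, 0, 0, 0, 0, 0, 0, 0, 0, 0, 0, 0, 0])

```text
t: 8.8
eef_pos: [0.5373, 0.0935, 0.1036]
eef_rot: [-0.002, -0.68, 0.733, 0.001]
wrist_force: [-5.9, 0.9, 4.3]
finger_gap: 0.317
```

```bash
python3 - <<'E'
from h import *
np.set_printoptions(precision=4,suppress=True)
p,M,s=pose();print(s['t'],p,np.degrees(np.arctan2(M[1,0],M[0,0])),s['wrist_force'],s['finger_gap'])
b=grab_frame('top')[:,:,::-1];c=grab_frame('scene')[:,:,::-1]
g=lambda f,k,box:(255*(cv2.resize(f[box[1]:box[3],box[0]:box[2]],None,fx=k,fy=k,interpolation=2)/255)**.5).astype(np.uint8)
cv2.imwrite('pics/m5.png',np.hstack([g(b,2,(190,130,390,310)),g(c,1.5,(140,130,406,370))]))
E
```

```text
8.8 [0.5373 0.0935 0.1036] -94.2833146531185 [-5.8913  0.921   4.2827] 0.31730267635618725
```

View pics/m5.png

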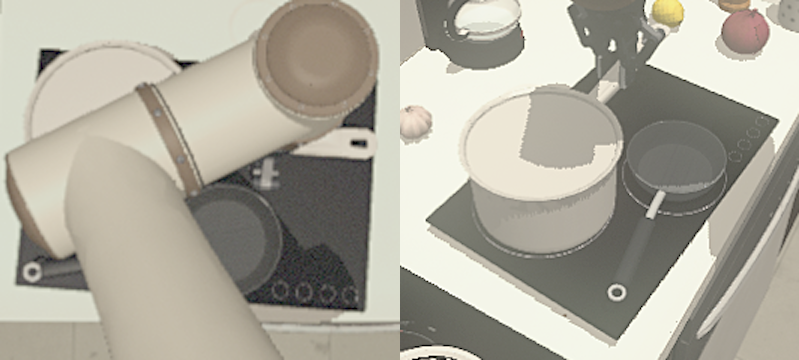

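The grip held and the pan looks nearly concentric with its ring. I release, rise, move aside and measure.

Emit:
servo_tool(steps=[0, 0, 0, 0, 0, 0, 0, 0, 0, 0, 0, 0, 0, 0, 0, 0, 0, 0, 0, 0, 0, 0, 0, 0, 0, 0, 0, 0, 0, 0, 0, 0, 0, 0, 0, 0], jaw=1)

```text
t: 9.4
eef_pos: [0.5396, 0.0937, 0.1037]
eef_rot: [0.0, -0.679, 0.734, -0.0]
wrist_force: [-0.2, -0.1, -0.9]
finger_gap: 1.001
```

Emit:
servo_tool(steps=[0, 0, -0.02, 0, 0, 0, 0, 0, -0.035, 0, 0, 0, 0, 0, -0.035, 0, 0, 0, 0, 0, -0.035, 0, 0, 0, 0, 0, -0.035, 0, 0, 0, 0.037, 0.01, -0.007, 0, 0, 0, 0.037, 0.01, -0.007, 0, 0, 0, 0.037, 0.01, -0.007, 0, 0, 0, 0.037, 0.01, -0.007, 0, 0, 0, 0.037, 0.01, -0.007, 0, 0, 0, 0.037, 0.01, -0.007, 0, 0, 0, 0.037, 0.01, 0, 0, 0, 0])

```text
t: 10.4
eef_pos: [0.4496, -0.1609, 0.3075]
eef_rot: [0.001, -0.68, 0.733, -0.002]
wrist_force: [0.6, 0.1, -0.5]
finger_gap: 1.001
```

```bash
python3 - <<'E'
from h import *
p,M,s=pose();print(s['t'],p,s['finger_gap'])
b=grab_frame('top')[:,:,::-1];c=grab_frame('scene')[:,:,::-1]
cv2.imwrite('pics/t6.png',b);cv2.imwrite('pics/s6.png',c)
g=lambda f,k,box:(255*(cv2.resize(f[box[1]:box[3],box[0]:box[2]],None,fx=k,fy=k,interpolation=2)/255)**.5).astype(np.uint8)
cv2.imwrite('pics/t6c.png',g(b,4,(190,140,390,290)))
E
```

```text
10.4 [ 0.44956767 -0.16088327  0.30754885] 1.0009379370361835
```

View pics/t6c.png

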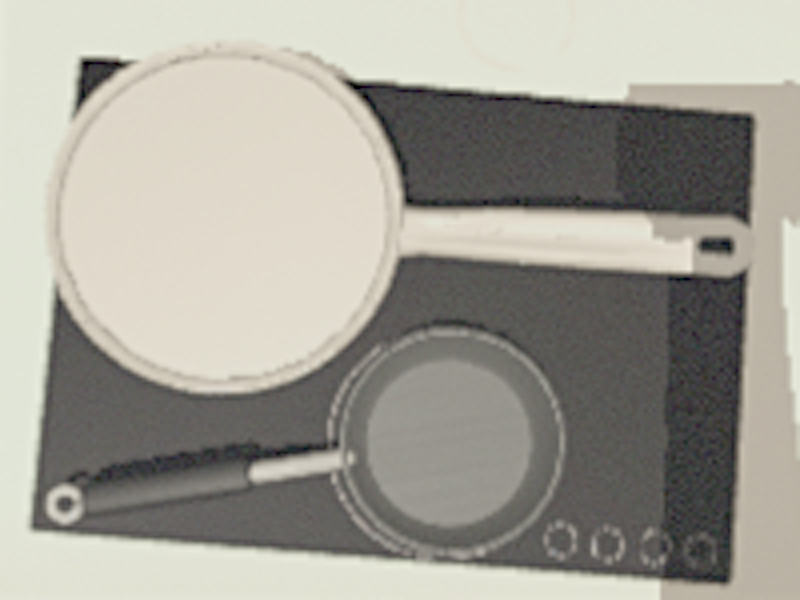

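```bash
python3 - <<'E'
from h import *
np.set_printoptions(precision=4,suppress=True)
C=lambda a:np.array(a,float)/4+[190,140]
D=ray('top',C([(46,217),(406,217),(226,40),(226,394)]),.14)[:,:2]
q=least_squares(lambda c:np.hypot(*(D-c[:2]).T)-c[2],[.53,.24,.09]);c=q.x[:2];print('pan',q.x,'off ring',c-[.549,.250])
h=ray('top',C([(420,231),(720,245),(752,246)]),.135)[:,:2]
print([np.degrees(np.arctan2(*(x-c)[::-1])) for x in h],np.degrees(np.arctan2(*(h[1]-h[0])[::-1])),np.linalg.norm(h[2]-c))
E
```

```text
pan [0.5432 0.2516 0.0955] off ring [-0.0058  0.0016]
[np.float64(-93.90424495394205), np.float64(-92.79134337535868), np.float64(-92.69161306427566)] -92.0823149924379 0.2837396724484915
```

The pan is 6 to 11 mm from the ring centre, depending on which ring fit is used (limit 20 mm). The handle is at about -93° against the hob edge at -93.9° (limit 10°), and the frying pan's centre has moved about 3 mm. I hand in.

```bash
python3 -c "
from cell import *
print(workorder.hand_in(),read_state()['t'])"
```

```text
the job is handed in; nothing more can be done
the job is handed in; nothing more can be done
```

The saucepan is back on its ring with its handle pointing right, parallel with the hob's front edge. My last checks put everything inside the limits, but the frying pan was nudged on the way. I handed the job in shortly after t = 10.4 s, and it reports no verdict.

- **First swing:** my first grip was too high on the handle and slipped off during the swing. The saucepan slid about 45 mm towards the robot.
- **Frying pan:** the sliding bowl pushed its handle round by several degrees. Its centre had moved about 3 mm when I measured it before the second slide (limit 15 mm), and it looked unchanged in the last view. I left its handle turned rather than risk touching it.
- **Second grip:** I gripped deeper and harder, slid the saucepan back onto its ring without lifting, released it and moved the arm clear.

Last measurements, from the top camera with the arm out of the way:

| Check | Measured | Limit |
|---|---|---|
| Bowl to ring centre | 6–11 mm | 20 mm |
| Handle off parallel with the front edge | 1–2° | 10° |

The bowl figure is a range because my fits of the ring centre differ by about 6 mm. I did not measure the bowl's tilt or height.

I viewed 11 pictures, one over the budget of 10.

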